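Seat a strip of tube caps with a hand roller and start the mixer

TASK

The strip of six caps on the front row of tubes in the mixer's rack has only been set on loosely: take the hand roller by its handle, roll it firmly along the whole strip until every cap is fully home, and set the roller back down in its stand as you found it. When the caps are home, start the mixer: press its long start bar fully down at the middle so that both ends go down together, then let it spring back. Do not push on the caps or the rack with the gripper itself, and leave the other things on the bench where they are.

Things in the scene. Friction and masses are not known exactly. Their poses are not given: they have to be found in the camera images.
- mixer: white plate mixer with blue sides, fixed on the bench, 240 mm deep (its x), 200 mm wide (its y). Origin at the centre of its underside; +x is its rear, +y its left. At the front (-x) a low control ledge, 58 mm deep, top at 34 mm, carries the start bar; behind it the housing is 55 mm high, with an aluminium platform (top 66 mm above the bench) that carries the tube rack
- rack: dark grey tube rack fixed on the mixer, 86 mm (x) by 128 mm (y), axes as the mixer's, origin at the centre of its underside (30 mm behind the mixer's origin, 66 mm above the bench). Block 30 mm high, 4 rows of 6 tubes at 18 mm pitch, tube mouths 38 mm above its origin. Only the front row (-x, nearest the start bar) has caps, one strip of six joined off-white caps; the other rows are open
- strip_mid (a point): middle of the cap strip, at the height of the cap tops once they are home (108 mm above the bench). The strip is 109 mm long over its end tabs, along the mixer's y; a cap is 15.4 mm across and 4 mm thick, its top flat; the six lie at y = +45, +27, +9, -9, -27, -45 mm from here (axes as the mixer's)
- cap1 (a joint): how far cap 1 of the strip has gone down into its tube, m: about 0 to 0.001 at the start (top 4 to 5 mm above home), 0.005 fully home. A friction fit: it moves down under about 5 N, stays where left, stops rigidly at home; the wheel bears on two caps at once, so rolling takes some 8 to 15 N
- cap2 (a joint): how far cap 2 of the strip has gone down into its tube, m: about 0 to 0.001 at the start (top 4 to 5 mm above home), 0.005 fully home. Counted from the left (+y) end, 18 mm from its neighbour; as cap1
- cap3 (a joint): how far cap 3 of the strip has gone down into its tube, m: about 0 to 0.001 at the start (top 4 to 5 mm above home), 0.005 fully home. Counted from the left (+y) end, 18 mm from its neighbour; as cap1
- cap4 (a joint): how far cap 4 of the strip has gone down into its tube, m: about 0 to 0.001 at the start (top 4 to 5 mm above home), 0.005 fully home. Counted from the left (+y) end, 18 mm from its neighbour; as cap1
- cap5 (a joint): how far cap 5 of the strip has gone down into its tube, m: about 0 to 0.001 at the start (top 4 to 5 mm above home), 0.005 fully home. Counted from the left (+y) end, 18 mm from its neighbour; as cap1
- cap6 (a joint): how far cap 6 of the strip has gone down into its tube, m: about 0 to 0.001 at the start (top 4 to 5 mm above home), 0.005 fully home. Counted from the left (+y) end, 18 mm from its neighbour; as cap1
- roller: hand roller, 0.26 to 0.43 kg, upright in its stand. Origin at the wheel's lowest point, z up. It rolls along its own y; axle along x. Black rubber wheel 40 mm across, 30 mm wide; steel fork 40 mm wide (x); steel guard plate 72 (x) by 44 mm (y) at z = 44 to 49 mm; wooden handle block 26 mm wide (x), 60 mm long (y), z = 57 to 105 mm. Half a turn about z leaves it the same
- grip (a point): point in the middle of the roller's handle, 82 mm above the roller's origin; pinch the 26 mm width (the roller's x) here from above. Axes as the roller's
- wheel (a joint): turn of the roller's wheel on its axle, rad, 0 at the start; it turns freely, one way or the other according to the direction of rolling, about 0.9 rad per cap (18 mm)
- stand: steel roller stand, fixed on the bench, axes as the parked roller's, origin at the centre of its underside. Base plate 100 x 86 mm; two upright cheeks 50 mm high (inner faces at x = +-25 mm, 8 mm thick), two end walls 28 mm high (inner faces at y = +-27 mm). Wheel and fork go between them and the guard plate rests on the cheeks: the roller's origin is then 6 mm above the stand's, centred
- bar_mid (a point): middle of the top of the mixer's start bar now, 56 mm above the bench when up, 92 mm in front of the mixer's origin. Grey bar 120 mm long (mixer's y), 24 mm wide, a thin black line along it. It floats on a sprung plunger at each end: pressed across the middle it sinks level; a push 10 mm or more to one side tilts it. Travel 8 mm, 1.5 N to start, 5.5 N fully down; it springs back
- bar_left (a point): left (+y) end of the top of the start bar, 55 mm from its middle
- bar_right (a point): right (-y) end of the top of the start bar, 55 mm from its middle
- bottle: amber glass bottle with a black cap, 72 mm across, 150 mm tall; origin at the centre of its foot (bystander)
- beaker: clear beaker, 70 mm across, 90 mm tall; origin at the centre of its foot (bystander)
- jar: white screw-cap jar, 68 mm across, 75 mm tall; origin at the centre of its foot (bystander)
- marker: white marker pen, 130 mm long, 12 mm thick, lying along its own x; origin under its middle (bystander)
- spatula: thin steel lab spatula, 200 mm long, 7 to 13 mm wide, 4 mm thick, lying along its own x; origin under its stem (bystander)
- tipbox: blue box with a clear cover, 88 x 128 mm, 67 mm tall; origin at the centre of its underside (bystander)
- timer: white bench timer, 65 x 75 mm, 22 mm tall; origin at the centre of its underside (bystander)

How it is judged:
By the outcome, as a careful person would: the job done as asked, in the order asked, and still so for the second after the job is handed in, with the robot touching nothing.
It also fails if it takes over 54 s, if anything falls off the work surface, if the arm or the gripper's body presses on something with over 40 N, if the wrist force passes 120 N, or if a joint passes its speed limit or range.

ROBOT

A 7-joint arm with a two-finger parallel gripper is mounted at the origin on the work surface. World frame = base frame: x ahead of the robot, y to its left, z up, the work surface at z = 0. Lengths are in m, angles in degrees, forces in N, time in s.
With the tool pointing down it reaches from about 0.425 to 0.825 m from the base axis. Payload 3.6 kg.
Tool frame: the origin (TCP) lies between the finger pads; the fingertips stand 25 mm ahead of it and the grasp point (between the pads) lies 6 mm ahead of it; z points along the fingers, y is the line along which they close (so a half turn about z gives the same grasp; the last joint's range is limited). The gripper opens to 85 mm and grips with 20 to 120 N. Pads are 22 mm wide; open, the fingers measure 114 mm over their backs; the gripper's body (76 mm by 85 mm) begins 54 mm behind the grasp point. The pads swing forward as they close: fully open they stand 13 mm farther back than shut.
Start: joints at [66.434, 35.231, -0.722, 81.555, 0.464, 63.22, -2.315], TCP at [0.244, -0.602, 0.256] pointing down, gripper open.
Joint ranges: [-178.69, 178.69], [-17.37, 117.87], [-77.05, 75.6], [15.02, 138.74], [-78.02, 258.01], [0.78, 113.62], [-162.83, 162.83]. Speed limits (degrees/s): [159.86, 159.86, 180, 180, 180, 180, 180].

INTERFACE

Orientations are given as a 3x3 rotation matrix whose columns are the frame's x, y, z axes.
In Python, from station import robot, optics, telemetry, job gives the robot as it stands (robot), with the cameras (optics), the readings (telemetry) and the job (job).
- The arm moves only by the shell command python3 shift.py FILE [OPENING] [FORCE], which reads ROWS from the file FILE. ROWS is 1 to 20 rows, parted by a bar, with the numbers parted by commas; each row has 6 numbers: dx, dy, dz in m, then a rotation vector rx, ry, rz in degrees; each row shifts and turns the commanded pose from where the row before left it, along the tool's axes as they then stand; what a row does not reach is not made up. A row lasts 1/12 s, in which the tool goes at most 0.0417 m and 7.16 degrees, less where a joint would pass 70% of its speed; a pose out of reach is approached as far as the arm can. OPENING is the finger opening in m, set as the command begins (- or left out keeps the last). The fingers move at their own pace and stop on an object; FORCE is the grip in N (left out, the last holds). Time passes only in rows, so rows that do not move let the fingers close. It prints the time, the measured TCP pose, the force, the opening and the grip force at its end. Input that does not fit is refused with a message, and nothing moves.
- telemetry.observe(): the state, without advancing time (a new reading comes with each control period).
- optics.snapshot(name): name is "scene" or "side" or "wrist"; returns a dict with "img" (480x640x3 uint8, blue, green, red), "depth" (480x640 float32, m along the optical axis (not along the pixel's ray), 0 where there is no reading), "intrinsics" (3x3 intrinsics, pixels), "rvec" (rotation vector, rad) and "tvec" (3), from world to camera coordinates, as OpenCV has them; the wrist camera has in their place "tool_from_camera" (4x4, takes a point from camera to tool coordinates, whose origin is the TCP and whose axes are the flange's). Camera axes: x right, y down, z forward; pixel columns grow to the right and rows downward; lengths in m; the calibration is good to about 2 mm. A picture is of the moment at which its call begins: read the wrist's pose just before it.
- job.hand_in(): hands the job in; it is judged then, once.
The state is a dict: "t": time; "joints": joint angles; "dq": joint speeds; "joint_efforts": joint torques, N m; "tool_pos": TCP position; "ee_rot": TCP orientation; "force": force on the tool from outside, world axes, zero at the start; "torque": the same for the moment, N m; "finger_gap": finger opening in m; "grasp_force": force on a finger pad.
Only numpy, scipy, OpenCV 4.12 (cv2) and the standard library are available. Lean on these libraries where they do the work, as an engineer would, in place of code of your own. Each camera call takes 0.05 s, during which the arm holds its last target. There are 200 camera calls.

## Working session

There is one attempt and no reset: what is moved stays moved. The work goes in short steps, Python scripts to look and compute and a shell command to move; the robot and the scene stay as the last step left them, time stands still between calls to the robot, and variables do not carry over. Pictures are saved under pics/ and viewed, at most 10 in all, crops included, and the job is handed in when it is done.

```bash
ls; mkdir -p pics
python3 - <<'E'
from station import robot, optics, telemetry, job
import cv2,numpy as np
o=telemetry.observe();print(o)
for n in("scene","side"):
    s=optics.snapshot(n);cv2.imwrite(f"pics/{n}0.png",s["img"]);np.savez(f"{n}0.npz",**s)
    R=cv2.Rodrigues(np.array(s["rvec"]))[0];print(n,-R.T@np.array(s["tvec"]).ravel(),R[2],s["intrinsics"])
E
```

```text
pics
shift.py
station.py
{'t': 0.0, 'joints': array([66.43408512, 35.29025305, -0.7213359 , 81.64038434,  0.46351967,
       63.21979387, -2.31416812]), 'dq': array([ 0.04895746,  0.03717828,  0.00209426, -0.12563152,  0.10098344,
        0.01136743, -0.04850897]), 'joint_efforts': array([ 4.92198724e-04, -4.69215918e+01,  2.59067165e-01, -1.71034008e+01,
        9.90960543e-03,  9.58161807e-03,  1.00655134e-05]), 'tool_pos': array([ 0.24373229, -0.60182286,  0.2551322 ]), 'ee_rot': array([[ 9.26853573e-01,  3.75421683e-01, -1.00718717e-03],
       [ 3.75423031e-01, -9.26850543e-01,  2.37030854e-03],
       [-4.36467542e-05, -2.57505020e-03, -9.99996684e-01]]), 'force': array([ 0.80124573,  0.25074973, -0.18648219]), 'torque': array([ 0.00938268, -0.03152817, -0.02555306]), 'grasp_force': 0.0, 'finger_gap': 0.08556729423615574}
scene [1.36245681 0.19067767 1.1937256 ] [-0.55493612 -0.12791944 -0.8219991 ] [[494.94055286   0.         315.83176021]
 [  0.         494.94055286 234.5879855 ]
 [  0.           0.           1.        ]]
side [0.54055977 0.88892406 1.19113154] [ 0.03355736 -0.63977419 -0.76782999] [[599.87748785   0.         324.475752  ]
 [  0.         599.87748785 245.49567697]
 [  0.           0.           1.        ]]
```

View pics/scene0.png

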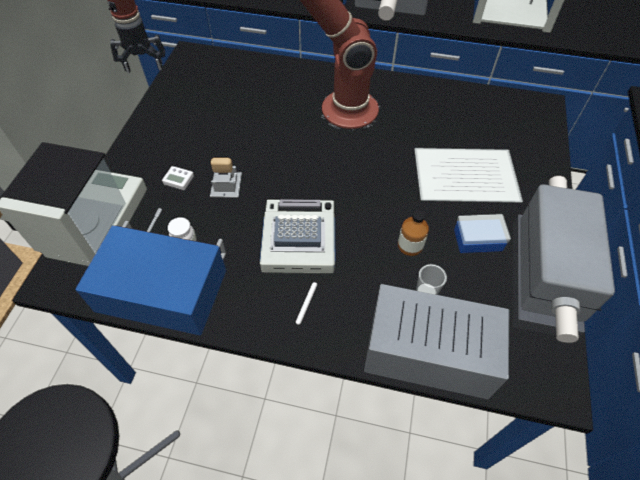

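View pics/side0.png

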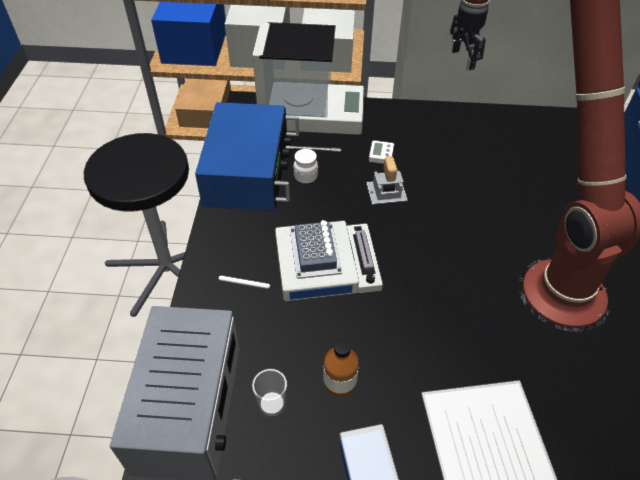

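The scene view shows the mixer at about (298,236), the roller in its stand at (225,178), with the timer at (178,178) and the jar at (180,230) nearby. The side view shows the mixer at (325,260), the roller at (388,180), the white caps at (327,238) and the bar at (365,250).

```bash
cat > h.py <<'E'
import cv2,numpy as np
def cloud(s):
    K=s["intrinsics"];R=cv2.Rodrigues(np.array(s["rvec"]))[0];t=np.array(s["tvec"]).ravel()
    d=s["depth"];v,u=np.indices(d.shape)
    c=np.stack([(u-K[0,2])/K[0,0]*d,(v-K[1,2])/K[1,1]*d,d],-1)
    P=(c-t)@R; P[d==0]=np.nan
    return P
def plane(s,uv,z):
    K=s["intrinsics"];R=cv2.Rodrigues(np.array(s["rvec"]))[0];t=np.array(s["tvec"]).ravel()
    uv=np.atleast_2d(uv).astype(float)
    r=np.c_[(uv[:,0]-K[0,2])/K[0,0],(uv[:,1]-K[1,2])/K[1,1],np.ones(len(uv))]@R
    o=-R.T@t
    return o+r*((z-o[2])/r[:,2])[:,None]
def rect(p):
    p=np.asarray(p)[:,:2];c,sz,a=cv2.minAreaRect((p*1000).astype(np.float32));return np.round(c,1),np.round(sz,1),round(a,2)
E
python3 - <<'E'
from h import *
R={"scene":[(195,145,250,205),(250,190,345,280)],"side":[(360,145,415,210),(268,212,390,305)]}
for n in R:
    s=dict(np.load(n+"0.npz"));P=cloud(s);hsv=cv2.cvtColor(s["img"],cv2.COLOR_BGR2HSV)
    a,b=R[n]
    def sub(r,m):
        z=np.zeros(m.shape,bool);z[r[1]:r[3],r[0]:r[2]]=1;return m&z
    H,S,V=[hsv[...,i].astype(int) for i in range(3)]
    w=sub(a,(H>5)&(H<25)&(S>80)&(V>90)); z=P[...,2]
    print(n,"wood",w.sum(),np.nanpercentile(z[w],[5,50,95]),np.nanmean(P[w],0))
    top=w&(z>.104);print(" top",top.sum(),rect(P[top]),np.nanmedian(P[top],0))
    g=sub(a,(z>.03)&(z<.058)&~w);print(" guard/cheeks",rect(P[g]))
    m=sub(b,(z>.048)&(z<.062)&(S<60)&(V>150));print(" housing top",m.sum(),rect(P[m]),np.nanmedian(z[m]))
    m2=sub(b,(z>.025)&(z<.3));print(" mixer all",rect(P[m2]))
    cp=sub(b,(z>.105)&(z<.12)&(S<60)&(V>170));print(" caps",cp.sum(),rect(P[cp]) if cp.any() else 0,np.nanmedian(z[cp]))
    cv2.imwrite(f"pics/c_{n}.png",cv2.resize(np.hstack([cv2.resize(s["img"][r[1]:r[3],r[0]:r[2]],(400,400),interpolation=cv2.INTER_CUBIC) for r in (a,b)]),None,fx=1,fy=1))
E
```

```text
scene wood 214 [0.00305608 0.09428124 0.10898781] [ 0.43307229 -0.31519702  0.08821954]
 top 52 (array([ 433.6, -316. ]), array([30., 58.]), 13.05) [ 0.43598494 -0.3202845   0.1074321 ]
 guard/cheeks (array([ 435.6, -315.9]), array([71.1, 66.2]), 12.06)
 housing top 2075 (array([592.3, -39.2]), array([225.1, 199.3]), 12.04) 0.05552004381838144
 mixer all (array([584.5, -41.7]), array([245.1, 201.8]), 12.47)
 caps 183 (array([611.6, -34.5]), array([ 69.8, 106.7]), 11.73) 0.11183470757178691
side wood 233 [0.0741823  0.10365596 0.1116136 ] [ 0.43140785 -0.30441999  0.09797728]
 top 112 (array([ 432.3, -312.4]), array([25.4, 58.9]), 11.37) [ 0.43044225 -0.31029043  0.10839874]
 guard/cheeks (array([ 430.8, -313.6]), array([74.4, 70.8]), 7.94)
 housing top 2611 (array([590.3, -37.1]), array([222.9, 202. ]), 11.86) 0.05355281078676252
 mixer all (array([582.5, -37.3]), array([241.9, 207.5]), 12.24)
 caps 187 (array([609.2, -34.3]), array([ 62.6, 107.5]), 12.87) 0.1105185203318836
```

```bash
python3 -c "
import cv2,numpy as np
cv2.imwrite('pics/c.png',np.vstack([cv2.resize(cv2.imread('pics/c_scene.png'),(600,300)),cv2.resize(cv2.imread('pics/c_side.png'),(600,300))]))"
```

```text
(no output)
```

View pics/c.png

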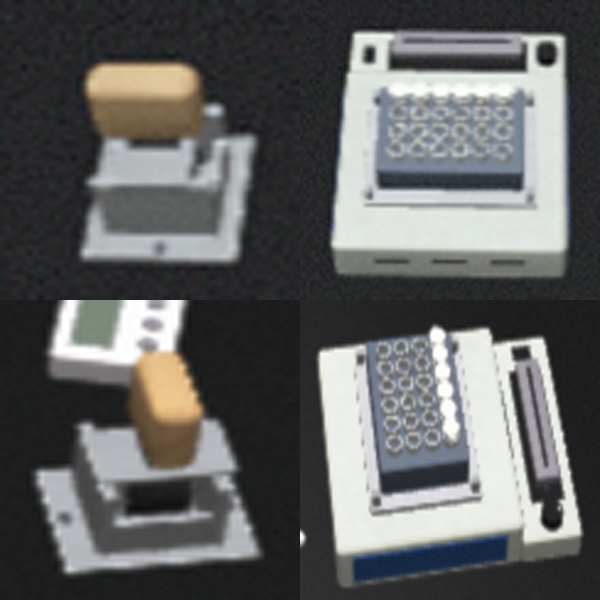

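```bash
cat >> h.py <<'E'
def goto(o,x,y,z,yaw):  # yaw: world angle of tool x; returns tool-axes shift and turn from measured pose
    R=o["ee_rot"];d=R.T@(np.array([x,y,z])-o["tool_pos"]);c,s=np.cos(np.radians(yaw)),np.sin(np.radians(yaw))
    G=np.array([[c,s,0],[s,-c,0],[0,0,-1.]])
    return np.round(d*1000,1),np.round(np.degrees(cv2.Rodrigues(R.T@G)[0].ravel()),2)
def wcloud(s,o):
    K=s["intrinsics"];d=s["depth"];v,u=np.indices(d.shape);T=np.array(s["tool_from_camera"])
    c=np.stack([(u-K[0,2])/K[0,0]*d,(v-K[1,2])/K[1,1]*d,d],-1)
    P=(c@T[:3,:3].T+T[:3,3])@o["ee_rot"].T+o["tool_pos"];P[d==0]=np.nan
    return P
E
echo '0.0315,-0.0217,0,0,0,0 | 0.0315,-0.0217,0,0,0,0 | 0.0315,-0.0217,0,0,0,0 | 0.0315,-0.0217,0,0,0,0 | 0.0315,-0.0217,0,0,0,0 | 0.0315,-0.0217,0,0,0,0 | 0.0315,-0.0217,0,0,0,0 | 0.0315,-0.0217,0,0,0,0 | 0.0315,-0.0217,0,0,0,0 | 0,0,0,0,0,-6.7 | 0,0,0,0,0,-6.7 | 0,0,0,0,0,-6.7 | 0,0,0,0,0,-6.7 | 0,0,0,0,0,-6.7 | 0,0,0,0,0,-6.7 | 0,0,0,0,0,-6.7 | 0,0,0,0,0,-6.7 | 0,0,0,0,0,-6.7 | 0,0,0,0,0,-6.7 | 0,0,0,0,0,-6.7' > next.json && python3 shift.py next.json 0.085
echo '0,0,0,0,0,-6.7 | 0,0,0,0,0,0 | 0,0,0,0,0,0' > next.json && python3 shift.py next.json
python3 - <<'E'
from station import robot, optics, telemetry, job
from h import *
o=telemetry.observe();s=optics.snapshot("wrist");cv2.imwrite("pics/w0.png",s["img"]);np.savez("w0.npz",pos=o["tool_pos"],rot=o["ee_rot"],**s)
print(o["joints"],o["tool_pos"],s["tool_from_camera"]);print(goto(o,.433,-.3145,.2,102))
E
```

```text
t: 1.77
tool_pos: [0.4331, -0.3149, 0.2559]
ee_rot: [[-0.106, 0.994, -0.001], [0.994, 0.106, 0.001], [0.001, -0.001, -1.0]]
force: [-0.2, 0.6, -0.4]
finger_gap: 0.0849
grasp_force: 0.0
t: 2.02
tool_pos: [0.4331, -0.315, 0.2559]
ee_rot: [[-0.212, 0.977, -0.001], [0.977, 0.212, 0.001], [0.001, -0.0, -1.0]]
force: [-0.6, 0.8, -0.1]
finger_gap: 0.0853
grasp_force: 0.0
[ 49.68184935  26.63227827 -23.718613   100.12572845  12.55079921
  55.91528797  33.38249118] [ 0.43307868 -0.31502885  0.25593836] [[ 3.86963227e-04 -9.54493507e-01 -2.98231447e-01  7.63137092e-02]
 [ 9.99999526e-01  1.02946200e-04  9.68045348e-04  1.98549288e-04]
 [-8.93291205e-04 -2.98231680e-01  9.54493094e-01 -1.18703488e-01]
 [ 0.00000000e+00  0.00000000e+00  0.00000000e+00  1.00000000e+00]]
(array([ 0.5,  0.1, 55.9]), array([-0.03, -0.05,  0.26]))
```

View pics/w0.png

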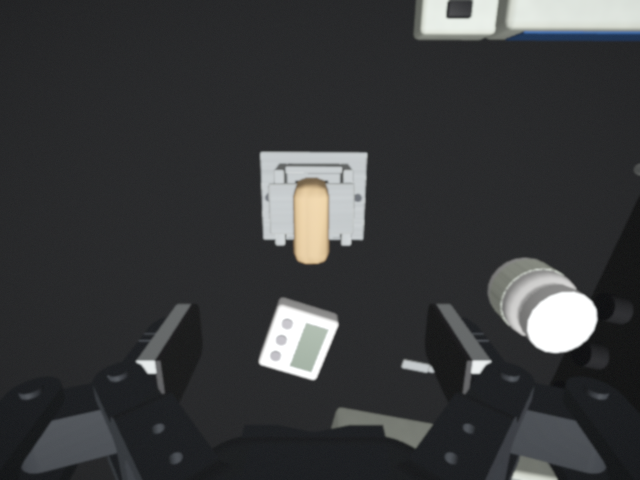

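The wrist view shows the handle along the image's vertical at (311,222) and the stand plate spanning (260..368, 152..241), square to the gripper. The timer is at (298,338) and the jar at (550,310).

Run:
```python
from h import *
s=dict(np.load("w0.npz"));o=dict(tool_pos=s["pos"],ee_rot=s["rot"])
P=wcloud(s,o);z=P[...,2];hsv=cv2.cvtColor(s["img"],cv2.COLOR_BGR2HSV);H,S,V=[hsv[...,i].astype(int) for i in range(3)]
w=(H>5)&(H<25)&(S>60)&(V>90);w[:150]=0;w[280:]=0
t=w&(z>.106);print("top",t.sum(),np.nanmedian(z[t]),rect(P[t]))
r=np.zeros_like(w);r[140:255,240:380]=1
g=r&~w&(z>.045)&(z<.06);print("guard",g.sum(),np.nanmedian(z[g]),rect(P[g]))
b=r&~w&(z>.001)&(z<.012)&(V>90);print("base",b.sum(),rect(P[b]))
m=(z>.045)&(z<.062)&(V>120);m[:,:400]=0;print("mixer part",rect(P[m]))
m=(z>.025)&(z<.045)&(V>120);m[60:]=0;m[:,:400]=0;print("ledge part",rect(P[m]),np.nanmin(P[m],0))
```

```text
top 2385 0.11091926083648954 (array([ 432. , -314.8]), array([24.2, 56.7]), 12.69)
guard 2999 0.05579312207573481 (array([ 432.1, -316.2]), array([72. , 66.5]), 11.97)
base 3398 (array([ 434.1, -319.1]), array([103.1,  94. ]), 12.29)
mixer part (array([ 632.2, -338.6]), array([159.4, 445.8]), 9.19)
ledge part (array([ 520.6, -144.1]), array([74.2, 24.5]), 11.52) [ 0.48227621 -0.1624666   0.02502274]
```

```bash
echo '0.0004,-0.001,0.04,0,0,0.2 | 0,0,0.04,0,0,0 | 0,0,0.04,0,0,0 | 0,0,0.026,0,0,0 | 0,0,0.016,0,0,0 | 0,0,0,0,0,0' > next.json && python3 shift.py next.json
echo '0,0,0,0,0,0 | 0,0,0,0,0,0 | 0,0,0,0,0,0 | 0,0,0,0,0,0 | 0,0,0,0,0,0 | 0,0,0,0,0,0 | 0,0,0,0,0,0 | 0,0,0,0,0,0' > next.json && python3 shift.py next.json 0.02 100
```

```text
t: 2.57
tool_pos: [0.4301, -0.3134, 0.0907]
ee_rot: [[-0.211, 0.978, -0.007], [0.978, 0.211, 0.004], [0.006, -0.006, -1.0]]
force: [-0.1, 0.0, 0.4]
finger_gap: 0.0853
grasp_force: 0.0
t: 3.23
tool_pos: [0.4327, -0.3154, 0.0957]
ee_rot: [[-0.212, 0.977, 0.001], [0.977, 0.212, -0.002], [-0.002, 0.001, -1.0]]
force: [-1.0, 0.5, 6.3]
finger_gap: 0.025
grasp_force: 99.0
```

```bash
echo '0,0,-0.02,0,0,0 | 0,0,-0.03,0,0,0 | 0,0,-0.04,0,0,0 | 0,0,-0.04,0,0,0 | 0,0,-0.02,0,0,0 | 0.0162,0.0209,0,0,0,0 | 0.0244,0.0313,0,0,0,0 | 0.0244,0.0313,0,0,0,0 | 0.0244,0.0313,0,0,0,0 | 0.0244,0.0313,0,0,0,0 | 0.0244,0.0313,0,0,0,0 | 0.0244,0.0313,0,0,0,0 | 0,0,0,0,0,0 | 0,0,0,0,0,0 | 0,0,0,0,0,0' > next.json && python3 shift.py next.json
python3 - <<'E'
from station import robot, optics, telemetry, job
from h import *
o=telemetry.observe();s=optics.snapshot("wrist");cv2.imwrite("pics/w1.png",s["img"]);np.savez("w1.npz",pos=o["tool_pos"],rot=o["ee_rot"],**s)
print(o["joints"],o["tool_pos"],o["force"],o["torque"])
E
```

```text
t: 4.48
tool_pos: [0.6009, -0.1119, 0.2434]
ee_rot: [[-0.213, 0.977, -0.003], [0.977, 0.213, -0.001], [-0.0, -0.003, -1.0]]
force: [-0.1, -0.3, -2.6]
finger_gap: 0.0249
grasp_force: 99.4
[ 22.49426181  34.07740378 -23.4364647   88.81659037  14.91545902
  60.36923053   7.48358726] [ 0.60088337 -0.11192773  0.24337392] [-0.13332279 -0.27504302 -2.56091715] [-0.09012488  0.05394536 -0.03126278]
```

View pics/w1.png

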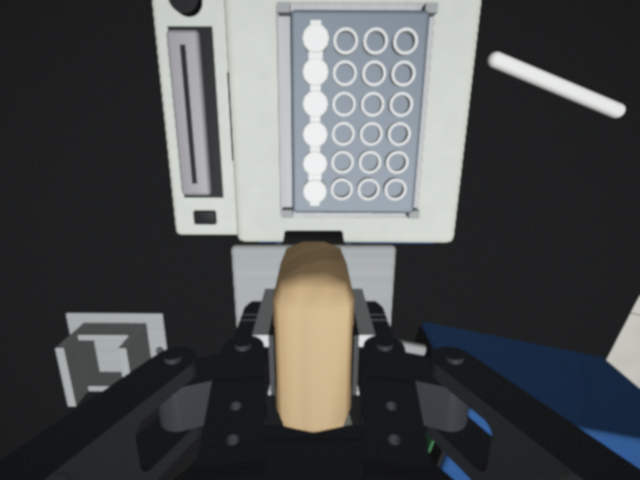

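The six caps run down column 315 (v 38 to 192), in line with the handle held at (314,340). The start bar is at (190,112), and the empty stand at (115,360).

Run:
```python
from h import *
s=dict(np.load("w1.npz"));o=dict(tool_pos=s["pos"],ee_rot=s["rot"])
P=wcloud(s,o);z=P[...,2];hsv=cv2.cvtColor(s["img"],cv2.COLOR_BGR2HSV);H,S,V=[hsv[...,i].astype(int) for i in range(3)]
m=((V>225)&(z>.104)&(z<.12));m[:,:298]=0;m[:,332:]=0;m[215:]=0
print("caps",m.sum(),rect(P[m]),np.nanmedian(z[m]))
T=(P-o["tool_pos"])@o["ee_rot"]
for v in (38,71,103,134,163,192):
    q=m.copy();q[:v-9]=0;q[v+10:]=0;c=np.nanmedian(P[q],0);print(np.round(c*1000,1),"tool",np.round(np.nanmedian(T[q],0)*1000,1))
b=(z>.05)&(z<.062)&(S<45)&(V>60)&(V<190);b[:20]=0;b[205:]=0;b[:,:160]=0;b[:,225:]=0
print("bar",b.sum(),rect(P[b]),np.nanmedian(z[b]),np.nanmedian(P[b],0))
h=(H>5)&(H<25)&(S>60)&(V>90);h[:230]=0
print("handle tool",np.round(np.nanpercentile(T[h],[2,50,98],axis=0)*1000,1))
m=(z>.025)&(z<.045)&(V>150);m[:,:150]=0;m[:,240:]=0;print("ledge",rect(P[m]))
m=(z>.049)&(z<.06)&(V>170);m[:,230:490]|=False;m[:,:228]=0;m[:,490:]=0;m[244:]=0;print("housing",rect(P[m]))
```

```text
caps 2912 (array([586.5, -40.1]), array([ 13.7, 107.9]), 11.91) 0.11347965523411323
[577.    3.7 113.8] tool [118.1   1.4 129.5]
[580.7 -13.7 113.6] tool [100.3   1.5 129.7]
[584.4 -31.3 113.2] tool [ 82.4   1.5 130.1]
[588.2 -49.1 113.4] tool [ 64.1   1.5 129.9]
[591.9 -66.6 113.9] tool [ 46.3   1.5 129.4]
[595.9 -84.5 113.5] tool [ 27.8   1.  129.9]
bar 5196 (array([493.9, -59.3]), array([ 24.5, 119.9]), 12.13) 0.056844999958535966 [ 0.49422221 -0.05479785  0.056845  ]
handle tool [[-21.5 -11.5 -17.1]
 [ 10.6   0.3 -14.6]
 [ 29.6  12.   15.6]]
ledge (array([494.9, -67.7]), array([ 55.3, 182.8]), 12.12)
housing (array([613. , -45.4]), array([181.7, 179.2]), 12.2)
```

```bash
echo '0.0138,0.001,0,0,0,0 | 0.0138,0,0,0,0,0 | 0,0,0.02,0,0,0 | 0,0,0.012,0,0,0 | 0,0,0.004,0,0,0 | 0,0,0,0,0,0 | 0,0,0,0,0,0' > next.json && python3 shift.py next.json; for i in 1; do :; done
echo '0,0,0.003,0,0,0 | 0,0,0.003,0,0,0 | 0,0,0,0,0,0 | 0,0,0,0,0,0' > next.json && python3 shift.py next.json
```

```text
t: 5.12
tool_pos: [0.597, -0.084, 0.2089]
ee_rot: [[-0.212, 0.977, 0.001], [0.977, 0.212, 0.0], [0.0, 0.001, -1.0]]
force: [-0.1, 0.5, -3.0]
finger_gap: 0.025
grasp_force: 99.6
t: 5.45
tool_pos: [0.597, -0.0845, 0.2025]
ee_rot: [[-0.212, 0.977, 0.0], [0.977, 0.212, 0.0], [0.0, 0.0, -1.0]]
force: [0.4, 0.7, -3.0]
finger_gap: 0.0248
grasp_force: 99.7
```

```bash
echo '0,0,0.002,0,0,0 | 0,0,0,0,0,0 | 0,0,0,0,0,0' > next.json && python3 shift.py next.json ; echo '0,0,0.002,0,0,0 | 0,0,0,0,0,0 | 0,0,0,0,0,0' > next.json && python3 shift.py next.json; echo '0,0,0.002,0,0,0 | 0,0,0,0,0,0 | 0,0,0,0,0,0' > next.json && python3 shift.py next.json
```

```text
t: 5.7
tool_pos: [0.5972, -0.0845, 0.2009]
ee_rot: [[-0.212, 0.977, 0.001], [0.977, 0.212, -0.0], [-0.0, 0.001, -1.0]]
force: [-1.2, -0.8, 0.8]
finger_gap: 0.0249
grasp_force: 100.1
t: 5.95
tool_pos: [0.5972, -0.0845, 0.1986]
ee_rot: [[-0.212, 0.977, 0.001], [0.977, 0.212, -0.0], [-0.0, 0.001, -1.0]]
force: [-0.9, 0.6, 1.2]
finger_gap: 0.0249
grasp_force: 100.1
t: 6.2
tool_pos: [0.5974, -0.0851, 0.1975]
ee_rot: [[-0.212, 0.977, 0.002], [0.977, 0.212, -0.001], [-0.002, 0.001, -1.0]]
force: [-1.7, -0.8, 6.2]
finger_gap: 0.0248
grasp_force: 100.9
```

```bash
echo '0,0,0.001,0,0,0 | 0,0,0,0,0,0 | 0,0,0,0,0,0' > next.json && python3 shift.py next.json ; echo '0,0,0.001,0,0,0 | 0,0,0,0,0,0 | 0,0,0,0,0,0' > next.json && python3 shift.py next.json
```

```text
t: 6.45
tool_pos: [0.5974, -0.0852, 0.1975]
ee_rot: [[-0.212, 0.977, 0.002], [0.977, 0.212, -0.002], [-0.002, 0.002, -1.0]]
force: [-2.7, -0.6, 10.3]
finger_gap: 0.0249
grasp_force: 101.6
t: 6.7
tool_pos: [0.5975, -0.0853, 0.1974]
ee_rot: [[-0.211, 0.977, 0.002], [0.977, 0.211, -0.002], [-0.003, 0.002, -1.0]]
force: [-4.4, -0.6, 14.1]
finger_gap: 0.0248
grasp_force: 102.1
```

```bash
echo '0.003,0,0.001,0,0,0 | 0.004,0,0,0,0,0 | 0.004,0,0,0,0,0 | 0.004,0,0,0,0,0 | 0.004,0,0,0,0,0 | 0.004,0,0,0,0,0' > next.json && python3 shift.py next.json; echo '0.004,0,0,0,0,0 | 0.004,0,0,0,0,0 | 0.004,0,0,0,0,0 | 0.004,0,0,0,0,0' > next.json && python3 shift.py next.json
```

```text
t: 7.2
tool_pos: [0.5932, -0.0648, 0.1973]
ee_rot: [[-0.211, 0.978, 0.004], [0.978, 0.211, -0.006], [-0.007, 0.003, -1.0]]
force: [-4.1, -5.6, 17.8]
finger_gap: 0.0248
grasp_force: 102.4
t: 7.53
tool_pos: [0.5897, -0.0482, 0.1973]
ee_rot: [[-0.211, 0.978, 0.004], [0.978, 0.211, -0.004], [-0.005, 0.003, -1.0]]
force: [-4.1, -4.5, 18.4]
finger_gap: 0.0248
grasp_force: 102.4
```

```bash
echo '0.0043,0,0,0,0,0 | 0.0043,0,0,0,0,0 | 0.0043,0,0,0,0,0 | 0.0043,0,0,0,0,0 | 0.0043,0,0,0,0,0 | 0.0043,0,0,0,0,0 | 0.0043,0,0,0,0,0 | 0.0043,0,0,0,0,0 | 0.0043,0,0,0,0,0 | 0.0043,0,0,0,0,0' > next.json && python3 shift.py next.json; echo '0.0043,0,0,0,0,0 | 0.0043,0,0,0,0,0 | 0.003,0,0,0,0,0 | 0,0,0,0,0,0 | 0,0,0,0,0,0' > next.json && python3 shift.py next.json
```

```text
t: 8.37
tool_pos: [0.5811, -0.0076, 0.1973]
ee_rot: [[-0.21, 0.978, 0.005], [0.978, 0.21, -0.006], [-0.007, 0.004, -1.0]]
force: [-3.3, -4.1, 17.7]
finger_gap: 0.0251
grasp_force: 102.4
t: 8.78
tool_pos: [0.5779, 0.0077, 0.1972]
ee_rot: [[-0.212, 0.977, 0.004], [0.977, 0.212, -0.0], [-0.001, 0.004, -1.0]]
force: [-5.4, -0.7, 19.6]
finger_gap: 0.0251
grasp_force: 102.3
```

```bash
echo '-0.0045,0,0,0,0,0 | -0.005,0,0,0,0,0 | -0.005,0,0,0,0,0 | -0.005,0,0,0,0,0 | -0.005,0,0,0,0,0 | -0.005,0,0,0,0,0 | -0.005,0,0,0,0,0 | -0.005,0,0,0,0,0 | -0.005,0,0,0,0,0 | -0.005,0,0,0,0,0 | -0.005,0,0,0,0,0 | -0.005,0,0,0,0,0 | -0.005,0,0,0,0,0 | -0.005,0,0,0,0,0 | -0.005,0,0,0,0,0 | -0.005,0,0,0,0,0 | -0.005,0,0,0,0,0 | -0.005,0,0,0,0,0 | -0.005,0,0,0,0,0 | 0,0,0,0,0,0' > next.json && python3 shift.py next.json
echo '0,0,-0.01,0,0,0 | 0,0,-0.02,0,0,0 | 0,0,-0.02,0,0,0 | -0.015,0,0,0,0,0 | -0.015,0,0,0,0,0 | 0,0,0,0,0,0 | 0,0,0,0,0,0 | 0,0,0,0,0,0' > next.json && python3 shift.py next.json
python3 - <<'E'
from station import robot, optics, telemetry, job
from h import *
o=telemetry.observe();s=optics.snapshot("wrist");cv2.imwrite("pics/w2.png",s["img"]);np.savez("w2.npz",pos=o["tool_pos"],rot=o["ee_rot"],**s)
P=wcloud(s,o);z=P[...,2];hsv=cv2.cvtColor(s["img"],cv2.COLOR_BGR2HSV);H,S,V=[hsv[...,i].astype(int) for i in range(3)]
m=((V>225)&(z>.104)&(z<.12));m[:,:290]=0;m[:,340:]=0;m[230:]=0
print("caps",m.sum(),rect(P[m]),np.nanmedian(z[m]))
T=(P-o["tool_pos"])@o["ee_rot"]
k=np.nanmedian(P[m],0)
mid=np.array([586.4,-40.3])/1000;ax=np.array([-.212,.977]);L=(P[...,:2]-mid)@ax
for y in (45,27,9,-9,-27,-45):
    q=m&(abs(L-y/1000)<.005);print(y,q.sum(),np.round(np.nanpercentile(z[q],[10,50,90])*1000,1) if q.any() else 0)
h=(H>5)&(H<25)&(S>60)&(V>90);h[:230]=0
print("handle tool",np.round(np.nanpercentile(T[h],[2,50,98],axis=0)*1000,1),rect(T[h&(T[...,2]<-.010)]))
print(o["tool_pos"]);print("to stand",goto(o,.4327,-.3152,.2434,102.2))
E
```

```text
t: 10.45
tool_pos: [0.5987, -0.0867, 0.1973]
ee_rot: [[-0.21, 0.978, 0.005], [0.978, 0.21, -0.002], [-0.003, 0.005, -1.0]]
force: [-4.4, -1.2, 17.7]
finger_gap: 0.025
grasp_force: 102.2
t: 11.12
tool_pos: [0.6025, -0.1157, 0.2411]
ee_rot: [[-0.21, 0.978, -0.004], [0.978, 0.21, 0.001], [0.002, -0.004, -1.0]]
force: [0.4, 0.7, -2.8]
finger_gap: 0.0249
grasp_force: 99.6
caps 2877 (array([586.6, -39.7]), array([ 13.7, 108.2]), 11.76) 0.10891799924387671
45 398 [108.1 109.1 109.9]
27 378 [108.2 109.1 110. ]
9 342 [108.1 109.  109.9]
-9 323 [108.1 109.  109.9]
-27 312 [108.1 109.  109.9]
-45 287 [108.  108.9 109.9]
handle tool [[-21.5 -11.5 -17.1]
 [ 10.7   0.3 -14.6]
 [ 29.6  12.1  15.7]] (array([1.9, 0.2]), array([54.9, 24.5]), 0.2)
[ 0.60253043 -0.11569327  0.2411382 ]
to stand (array([-159.3, -208. ,   -1.8]), array([-0.21, -0.09, -0.05]))
```

View pics/w2.png

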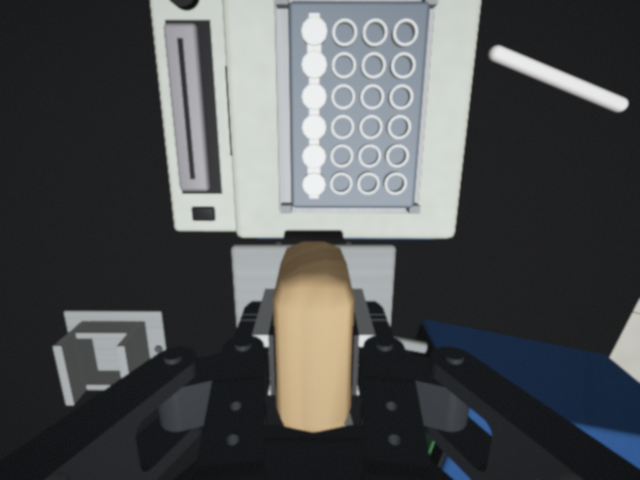

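All six caps now read the same height, about 4.5 mm lower than before, and the handle at (314,340) sits unchanged in the grip. Next is the return to the stand.

```bash
echo '-0.0157,-0.0205,0,0,0,0 | -0.0239,-0.0312,0,0,0,0 | -0.0239,-0.0312,0,0,0,0 | -0.0239,-0.0312,0,0,0,0 | -0.0239,-0.0312,0,0,0,0 | -0.0239,-0.0312,0,0,0,0 | -0.0157,-0.0205,0,0,0,0 | -0.0084,-0.011,0,0,0,0 | 0,0,0,0,0,0 | 0,0,0,0,0,0 | 0,0,0,0,0,0' > next.json && python3 shift.py next.json
python3 - <<'E'
from station import robot, optics, telemetry, job
from h import *
o=telemetry.observe();print(goto(o,.4327,-.3154,.0957,102.2),o["tool_pos"])
E
```

```text
t: 12.08
tool_pos: [0.4352, -0.3127, 0.2432]
ee_rot: [[-0.215, 0.977, 0.001], [0.977, 0.215, 0.002], [0.001, 0.001, -1.0]]
force: [0.3, 0.2, -3.4]
finger_gap: 0.0254
grasp_force: 99.5
(array([ -2.3,  -3.3, 147.5]), array([ 0.08, -0.07,  0.2 ])) [ 0.43523481 -0.31271248  0.24324685]
```

```bash
echo '-0.0023,-0.0033,0.02,0,0,0.2 | 0,0,0.03,0,0,0 | 0,0,0.025,0,0,0 | 0,0,0.012,0,0,0 | 0,0,0,0,0,0 | 0,0,0,0,0,0' > next.json && python3 shift.py next.json
python3 - <<'E'
from station import robot, optics, telemetry, job
from h import *
o=telemetry.observe();print(goto(o,.4327,-.3154,.0957,102.2),o["tool_pos"])
E
```

```text
t: 12.58
tool_pos: [0.4326, -0.3157, 0.1561]
ee_rot: [[-0.212, 0.977, 0.0], [0.977, 0.212, 0.002], [0.002, 0.0, -1.0]]
force: [0.8, -0.3, -2.2]
finger_gap: 0.0249
grasp_force: 99.5
(array([ 0.2,  0.1, 60.4]), array([ 0.03, -0.09,  0.04])) [ 0.43260507 -0.31570313  0.15606896]
```

```bash
echo '0,0,0.015,0,0,0 | 0,0,0.015,0,0,0 | 0,0,0.015,0,0,0 | 0,0,0.01,0,0,0 | 0,0,0.0035,0,0,0 | 0,0,0,0,0,0 | 0,0,0,0,0,0 | 0,0,0,0,0,0' > next.json && python3 shift.py next.json; echo '0,0,0.001,0,0,0 | 0,0,0.001,0,0,0 | 0,0,0,0,0,0 | 0,0,0,0,0,0' > next.json && python3 shift.py next.json
```

```text
t: 13.25
tool_pos: [0.4322, -0.3177, 0.0989]
ee_rot: [[-0.209, 0.978, 0.002], [0.978, 0.209, -0.001], [-0.002, 0.002, -1.0]]
force: [-0.9, 0.6, -3.3]
finger_gap: 0.0251
grasp_force: 99.7
t: 13.58
tool_pos: [0.4313, -0.3175, 0.0959]
ee_rot: [[-0.209, 0.978, 0.0], [0.978, 0.209, -0.0], [-0.0, 0.0, -1.0]]
force: [0.3, 0.4, -3.0]
finger_gap: 0.0253
grasp_force: 99.7
```

```bash
echo '0.0018,0.0009,-0.0005,0,0,-0.2 | 0,0,0,0,0,0 | 0,0,0,0,0,0' > next.json && python3 shift.py next.json; echo '0,0,0.0012,0,0,0 | 0,0,0,0,0,0 | 0,0,0,0,0,0' > next.json && python3 shift.py next.json
```

```text
t: 13.83
tool_pos: [0.432, -0.3152, 0.0964]
ee_rot: [[-0.213, 0.977, 0.0], [0.977, 0.213, 0.0], [0.0, 0.0, -1.0]]
force: [-0.1, -0.1, -4.0]
finger_gap: 0.0249
grasp_force: 99.7
t: 14.08
tool_pos: [0.432, -0.3154, 0.0957]
ee_rot: [[-0.212, 0.977, 0.0], [0.977, 0.212, -0.0], [-0.0, 0.0, -1.0]]
force: [-0.7, 0.2, 3.6]
finger_gap: 0.0249
grasp_force: 100.4
```

```bash
echo '0,0,0,0,0,0 | 0,0,0,0,0,0 | 0,0,0,0,0,0 | 0,0,0,0,0,0 | 0,0,0,0,0,0 | 0,0,0,0,0,0' > next.json && python3 shift.py next.json 0.085; echo '0,0,-0.02,0,0,0 | 0,0,-0.035,0,0,0 | 0,0,-0.04,0,0,0 | 0,0,-0.04,0,0,0 | 0,0,-0.025,0,0,0 | 0,0,0,0,0,0 | 0,0,0,0,0,0 | 0,0,0,0,0,0' > next.json && python3 shift.py next.json
python3 - <<'E'
from station import robot, optics, telemetry, job
from h import *
o=telemetry.observe();s=optics.snapshot("wrist");cv2.imwrite("pics/w3.png",s["img"])
P=wcloud(s,o);z=P[...,2];hsv=cv2.cvtColor(s["img"],cv2.COLOR_BGR2HSV);H,S,V=[hsv[...,i].astype(int) for i in range(3)]
w=(H>5)&(H<25)&(S>60)&(V>90);w[:150]=0;w[280:]=0
t=w&(z>.106);print("top",t.sum(),np.nanmedian(z[t]),rect(P[t]))
r=np.zeros_like(w);r[140:255,240:380]=1
g=r&~w&(z>.045)&(z<.06);print("guard",g.sum(),np.nanmedian(z[g]),rect(P[g]))
print(o["tool_pos"],goto(o,.4939,-.0593,.16,102.1))
E
```

```text
t: 14.58
tool_pos: [0.4319, -0.3155, 0.0951]
ee_rot: [[-0.212, 0.977, 0.0], [0.977, 0.212, 0.0], [0.0, 0.0, -1.0]]
force: [0.3, -0.1, 0.5]
finger_gap: 0.085
grasp_force: 0.0
t: 15.25
tool_pos: [0.431, -0.3152, 0.2542]
ee_rot: [[-0.212, 0.977, -0.002], [0.977, 0.212, 0.001], [0.001, -0.002, -1.0]]
force: [-0.5, 0.2, -0.1]
finger_gap: 0.0849
grasp_force: 0.0
top 2410 0.1109158265675614 (array([ 432.6, -314.5]), array([24.1, 56.2]), 12.77)
guard 3018 0.05578236111753017 (array([ 432.8, -315.7]), array([72.2, 66. ]), 12.15)
[ 0.43098538 -0.3152039   0.25422308] (array([236.6, 115.9,  94.3]), array([-0.09, -0.07,  0.14]))
```

View pics/w3.png

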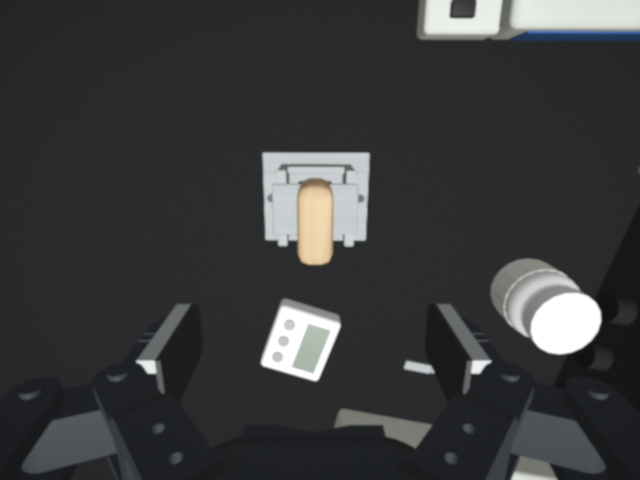

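The roller is back in its stand: the handle at (315,222) and its top at 0.1109 match the first view. Next I close the fingers and move over the bar.

```bash
echo '0.015,0.0075,0,0,0,0 | 0.0316,0.0155,0,0,0,0 | 0.0316,0.0155,0,0,0,0 | 0.0316,0.0155,0,0,0,0 | 0.0316,0.0155,0,0,0,0 | 0.0316,0.0155,0,0,0,0 | 0.0316,0.0155,0,0,0,0 | 0.02,0.01,0.02,0,0,0 | 0.012,0.0055,0.03,0,0,0.1 | 0,0,0.03,0,0,0 | 0,0,0.014,0,0,0 | 0,0,0,0,0,0 | 0,0,0,0,0,0 | 0,0,0,0,0,0' > next.json && python3 shift.py next.json 0 30
python3 - <<'E'
from station import robot, optics, telemetry, job
from h import *
o=telemetry.observe();s=optics.snapshot("wrist");cv2.imwrite("pics/w4.png",s["img"])
P=wcloud(s,o);z=P[...,2];hsv=cv2.cvtColor(s["img"],cv2.COLOR_BGR2HSV);H,S,V=[hsv[...,i].astype(int) for i in range(3)]
b=(z>.052)&(z<.060)&(S<45)&(V>60)&(V<190);print(o["tool_pos"],o["finger_gap"])
T=(P-o["tool_pos"])@o["ee_rot"];n,l,st,_=cv2.connectedComponentsWithStats(b.astype(np.uint8))
k=1+np.argmax(st[1:,4]);b=l==k;print("bar tool",st[k],rect(T[b]),np.nanmedian(z[b]),rect(P[b]))
print(goto(o,.4939,-.0593,.09,102.1))
E
```

```text
t: 16.47
tool_pos: [0.4953, -0.0597, 0.1613]
ee_rot: [[-0.21, 0.978, 0.0], [0.978, 0.21, 0.0], [0.0, 0.0, -1.0]]
force: [-0.4, 0.3, 1.2]
finger_gap: 0.0001
grasp_force: 0.0
[ 0.49530937 -0.05969402  0.16133213] 6.219510962166055e-05
bar tool [ 289  143   42  158 4251] (array([11.1, -1.7]), array([98.5, 24.1]), 0.08) 0.05691660182726292 (array([491.4, -49.2]), array([24.1, 98.5]), 12.05)
(array([ 0.7, -1.3, 71.3]), array([ 0.02, -0.01,  0.03]))
```

View pics/w4.png

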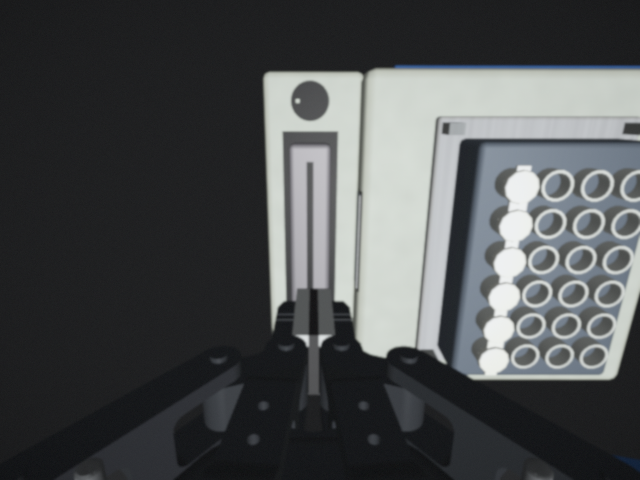

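The bar's middle lies under the closed fingers: its far end is at (310,145), 60 mm from the TCP along the bar. Now I press.

```bash
echo '0.0005,-0.0015,0.02,0,0,0 | 0,0,0.025,0,0,0 | 0,0,0.018,0,0,0 | 0,0,0.008,0,0,0 | 0,0,0,0,0,0 | 0,0,0,0,0,0 | 0,0,0,0,0,0' > next.json && python3 shift.py next.json; echo '0,0,0.004,0,0,0 | 0,0,0.004,0,0,0 | 0,0,0.002,0,0,0 | 0,0,0,0,0,0 | 0,0,0,0,0,0' > next.json && python3 shift.py next.json
```

```text
t: 17.1
tool_pos: [0.4945, -0.0595, 0.0915]
ee_rot: [[-0.21, 0.978, 0.003], [0.978, 0.21, -0.0], [-0.001, 0.003, -1.0]]
force: [0.5, -0.1, -0.6]
finger_gap: -0.0001
grasp_force: 0.0
t: 17.52
tool_pos: [0.4937, -0.0595, 0.0803]
ee_rot: [[-0.21, 0.978, 0.001], [0.978, 0.21, -0.0], [-0.0, 0.001, -1.0]]
force: [0.3, 0.3, 1.3]
finger_gap: -0.0002
grasp_force: 0.9
```

```bash
echo '0,0,0.003,0,0,0 | 0,0,0.003,0,0,0 | 0,0,0.002,0,0,0 | 0,0,0,0,0,0 | 0,0,0,0,0,0' > next.json && python3 shift.py next.json;  echo '0,0,0.0015,0,0,0 | 0,0,0.001,0,0,0 | 0,0,0,0,0,0 | 0,0,0,0,0,0' > next.json && python3 shift.py next.json
```

```text
t: 17.93
tool_pos: [0.4938, -0.0595, 0.073]
ee_rot: [[-0.21, 0.978, 0.001], [0.978, 0.21, -0.001], [-0.001, 0.001, -1.0]]
force: [-1.7, 0.2, 10.5]
finger_gap: -0.0001
grasp_force: 5.3
t: 18.27
tool_pos: [0.4938, -0.0595, 0.0726]
ee_rot: [[-0.211, 0.978, 0.002], [0.978, 0.211, -0.002], [-0.002, 0.002, -1.0]]
force: [-5.4, -0.9, 28.6]
finger_gap: 0.0001
grasp_force: 14.0
```

```bash
echo '0,0,-0.004,0,0,0 | 0,0,-0.008,0,0,0 | 0,0,-0.02,0,0,0 | 0,0,-0.035,0,0,0 | 0,0,-0.04,0,0,0 | 0,0,-0.035,0,0,0 | 0,0,-0.02,0,0,0 | 0,0,0,0,0,0 | 0,0,0,0,0,0 | 0,0,0,0,0,0 | 0,0,0,0,0,0' > next.json && python3 shift.py next.json
python3 - <<'E'
from station import robot, optics, telemetry, job
from h import *
o=telemetry.observe();s=optics.snapshot("wrist");a=optics.snapshot("side")
P=wcloud(s,o);z=P[...,2];hsv=cv2.cvtColor(s["img"],cv2.COLOR_BGR2HSV);S,V=hsv[...,1],hsv[...,2]
b=((z>.04)&(z<.061)&(S<45)&(V>60)&(V<190)).astype(np.uint8);n,l,st,_=cv2.connectedComponentsWithStats(b);k=1+np.argmax(st[1:,4])
print("bar",st[k],np.nanpercentile(z[l==k],[5,50,95]))
m=(V>225)&(z>.104)&(z<.12);print("caps",m.sum(),np.nanpercentile(z[m],[5,50,95]))
cv2.imwrite("pics/end.png",np.vstack([s["img"][:,:],])) ;cv2.imwrite("pics/endside.png",a["img"])
E
```

```text
t: 19.18
tool_pos: [0.4922, -0.0595, 0.23]
ee_rot: [[-0.211, 0.978, -0.004], [0.978, 0.211, 0.0], [0.001, -0.004, -1.0]]
force: [-0.1, 0.2, -0.1]
finger_gap: -0.0
grasp_force: 0.0
bar [ 300  137   32  150 3154] [0.05494973 0.05690017 0.0582475 ]
caps 2317 [0.10776358 0.109049   0.11013926]
```

View pics/endside.png

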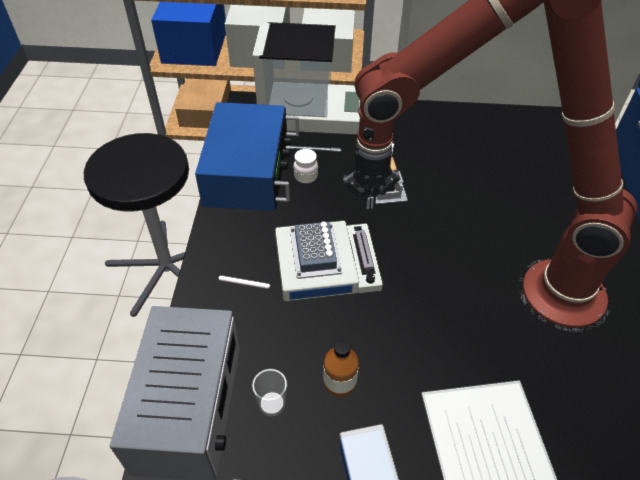

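The bar at (365,250) has sprung back to 0.057 m, the caps at (327,238) are all home, and the other items are where they were. The gripper is clear of everything.

```bash
python3 -c "
from station import robot, optics, telemetry, job
print(job.hand_in())"
```

```text
the job is handed in; nothing more can be done
None
```

The job is handed in at about 19 s: all six caps measured fully home, the roller is back in its stand within 1 mm of where it was, and the start bar went fully down at its middle and sprang back.

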